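# Clamp the glued tostonera leaf

### The arm

A 6-joint arm with a two-finger parallel gripper is mounted at the origin on the work surface. World frame = base frame: x ahead of the robot, y to its left, z up, the work surface at z = 0. Lengths are in m, angles in rad, forces in N, time in s.
With the tool pointing down it reaches from about 0.375 to 0.75 m from the base axis. Payload 9 kg.
Tool frame: the origin (TCP) lies between the finger pads; the fingertips stand 14 mm ahead of it and the grasp point (between the pads) lies 5 mm behind it (nose_length is the distance from the TCP to the fingertips, in m); z points along the fingers, y is the line along which they close (so a half turn about z gives the same grasp; the last joint's range is limited). The gripper opens to 85 mm and grips with 20 to 120 N. Pads are 22 mm wide; open, the fingers measure 114 mm over their backs; the gripper's body (76 mm by 85 mm) begins 54 mm behind the grasp point. The pads swing forward as they close: fully open they stand 13 mm farther back than shut.
Start: joints at [-1.496, 0.104, 0.097, 1.564, 0, 1.353], TCP at [0.173, -0.574, 0.245] pointing down, gripper open.
Joint ranges: [-2.99, 2.99], [-0.84, 1.86], [-1.1, 1.16], [-1.84, 2.11], [-1.51, 1.56], [-3.14, 3.14]. Speed limits (rad/s): [2.22, 2.22, 2.57, 3.14, 3.14, 3.14].

### API

Orientations are given as a unit quaternion [x, y, z, w].
In Python, from bench import goto, servo_line, set_joints, grip, pause, solve_ik, read_state, get_image, Unreachable, finish_job, nose_length gives the robot as it stands. Calls block until the motion is done:
- goto(position, orientation): joint-space move of the TCP to a pose.
- servo_line(position, orientation=None, velocity=0.15, max_force=None): straight line of the TCP; orientation=None keeps the orientation; velocity is the mean speed in m/s. With max_force (N) it stops when the force on the tool has changed by that much, and returns True; else False.
- set_joints(angles): joint-space move.
- grip(opening, effort=None): opening from 0.0 (shut) to 1.0 (fully open); effort is the grip in N (None keeps the last); returns when the fingers have stopped.
- pause(seconds).
- solve_ik(position, orientation): joint angles nearest the present ones, or None.
- read_state(): the state.
- get_image(name): name is "scene" or "side" or "wrist"; returns a dict with "image" (480x640x3 uint8, red, green, blue), "fovy" (degrees; the focal length in pixels is half the picture's height over the tangent of half this angle, whatever the lens; pixels are square), "cx", "cy" (the principal point, pixels), "k1" (the pictures are not rectified: a ray, as slopes to the right and down, at radius r is drawn at 1 + k1 r^2 times it, then the intrinsics apply), "R" (3x3) and "t" (3): a world point X has camera coordinates R X + t. Camera axes: x right, y down, z forward; pixel columns grow to the right and rows downward; lengths in m; the calibration is good to about 2 mm. A picture is of the moment at which its call begins. There is no depth.
A pose or a line that the arm cannot do raises Unreachable and nothing moves.
- finish_job(): hands the job in; it is judged then, once.
The state is a dict: "time": time; "qpos": joint angles; "qd": joint speeds; "joint_efforts": joint torques, N m; "position": TCP position; "tool_rot": TCP orientation; "ft_force": force on the tool from outside, world axes, zero at the start; "torque": the same for the moment, N m; "width": opening from 0.0 (shut) to 1.0 (fully open); "finger_force": force on a finger pad.
Only numpy, scipy, OpenCV 4.12 (cv2) and the standard library are available. Lean on these libraries where they do the work, as an engineer would, in place of code of your own. Each camera call takes 0.05 s, during which the arm holds its last target. There are 200 camera calls.

### The job

The yellow tostonera leaf with the raised rim and the dark line has just been glued: slide it under the bar of the orange one-hand clamp until its square plate lies flat, centred and square between the two black jaws, and let go of it. Then close the clamp with its red trigger, not by pushing the jaw: squeeze the trigger against the upright grip and release it, as often as needed, until the far jaw presses the leaf against the near jaw. Finish while holding the trigger squeezed, so that the leaf stays pressed firmly but gently between both jaws; never crush it with a hard squeeze, and leave the other kitchen things where they are.

Things in the scene. Friction and masses are not known exactly. Their poses are not given: they have to be found in the camera images.
- leaf: yellow plastic tostonera leaf, loose, 0.15 kg: square plate 92 x 92 mm with raised rim, 24 mm tall; handle bar 26 mm wide, 18 mm tall in leaf -x, ending 161 mm from the origin; two hinge lugs 13 mm past the +x edge. Origin under the plate's centre; x from handle to plate, z up. Crushed if the far jaw presses over 50 N; 10 to 20 N is right.
- leaf_handle (a point): point to grasp on the leaf's handle: 100 mm from the plate's centre in leaf -x, on the handle's centre line, 9 mm above its underside
- clamp: orange and black one-hand bar clamp, bolted down. Origin on the surface below the middle of the near jaw's face; y along the bar, the way the far jaw closes; x across it (nearly the robot's x). Jaw gap on the -y side. Head: y 0 to 80 mm, 36 mm wide in x, top 100 mm high; foot y 6 to 90, 90 mm in x, 8 mm tall. Bar 10 mm wide, underside 50 mm high; its tail ends at y = 100 mm + joint bar.
- near_jaw: fixed black jaw under the head, 44 mm wide in x, 6 to 48 mm above the surface; its face is the clamp's plane y = 0, facing -y. Same origin and axes as the clamp.
- far_jaw: moving black jaw on the bar's end, 44 mm wide in x, 6 to 48 mm high, arm above to 74 mm. Origin on the surface below the middle of its face, which faces +y (the near jaw). Axes as the clamp. Squeezing the trigger draws it to the near jaw; only 3 N of friction holds it, so it presses firmly only while the trigger is squeezed.
- bar (a joint): how far the far jaw has come, m, 0 to 0.080; the opening between the jaw faces is 0.150 minus this value; starts between 0 and 0.022
- trigger_blade: red upright trigger, 24 mm wide in x, 12 mm thick in y, from 103 to 178 mm above the surface; it faces the grip post. Origin: centre of its lower end, 103 mm above the surface. Same axes as the clamp.
- trigger_face (a point): centre of the trigger's outer face (the one away from the grip post), 145 mm above the surface; press it in clamp +y
- grip_outer (a point): on the outer face (away from the trigger) of the fixed orange grip post, 145 mm high, facing clamp +y. The post is 26 mm wide in x, 18 mm thick in y, its top 180 mm high. From here to the trigger's outer face along clamp y: 60 mm released, 42 mm fully squeezed.
- trigger (a joint): travel of the trigger towards the grip post, m: 0 released, 0.018 fully squeezed, straight. A spring of 3 to 5 N returns it. A ratchet with 6 mm teeth draws the bar along on the squeeze (0 to 6 mm lost motion) and slips on release: a full stroke moves the jaw 12 to 18 mm. Press on the leaf = push on the trigger less 4 to 8 N of spring and friction.
- press_leaf: the other, flat yellow tostonera leaf with a round disc on it, 92 mm square with a handle, 22 mm tall; leave alone. Origin under the plate's centre
- saucepan: stainless saucepan, 176 mm across, 85 mm tall, black handle 160 mm long; leave alone. Origin under its centre
- glass_bowl: glass bowl with blue lid, 132 mm across, 97 mm tall; leave alone. Origin under its centre
- bamboo_board: bamboo cutting board lying flat, 120 x 240 x 16 mm; leave alone. Origin under its centre
Mind the look-alikes: they are no part of the job. What is shaped like the leaf but green or white is not meant.

How it is judged:
On the way:
1. the leaf lies flat under the bar, centred and square between the open jaws, and has been let go (x of leaf in the frame of clamp between -0.022 and 0.022 m and y of leaf in the frame of clamp below -0.042 m and z of leaf in the frame of clamp below 0.006 m and angle between leaf's own z axis and vertical below 0.1 rad and angle between the x axis of leaf and the x axis of clamp, either way round below 0.2 rad and y of leaf in the frame of far_jaw above 0.042 m and contact force between the fingers and leaf below 0.2 N), for 0.2 s.
At the end, for the whole second after the job is handed in: The leaf lies flat between the jaws, centred within 22 mm of the bar line and square within 0.1 rad, pressed by the far jaw with 6 to 32 N against the near jaw (over 3 N), while the fingers push the trigger with over 5 N and the robot does not touch the leaf (x of leaf in the frame of clamp between -0.022 and 0.022 m and y of leaf in the frame of clamp between -0.052 and -0.042 m and z of leaf in the frame of clamp below 0.006 m and angle between leaf's own z axis and vertical below 0.1 rad and angle between the x axis of leaf and the x axis of clamp, either way round below 0.1 rad and linear speed of leaf below 0.01 m/s and contact force between far_jaw and leaf between 6 and 32 N and contact force between near_jaw and leaf above 3 N and contact force between the fingers and trigger_blade above 5 N and value of joint trigger above 0.001 m and contact force between each of the arm, the fingers and leaf below 0.2 N); the arm keeps its last pose, push and grip.
It fails at once if the far jaw crushes the leaf (over 50 N) (contact force between far_jaw and leaf above 50 N).
It fails at once if the robot pushes the far jaw (contact force between any of the fingers, the arm and far_jaw above 2 N).
It fails at once if another thing is shifted by more than 25 mm or tipped (distance of any of press_leaf, saucepan, glass_bowl, bamboo_board from where it was at the start of the episode above 0.025 m or angle between any of press_leaf, saucepan, glass_bowl, bamboo_board's own z axis and vertical above 0.3 rad).
It also fails if it takes over 70 s, if anything falls off the work surface, if the arm or the gripper's body presses on something with over 40 N, if the wrist force passes 120 N, or if a joint passes its speed limit or range.

## Working session

There is one attempt and no reset: what is moved stays moved. The work goes in short steps, each a Python script; the robot and the scene stay as the last script left them, time stands still between calls to the robot, and variables do not carry over. Pictures are saved under pics/ and viewed, at most 10 in all, crops included, and the job is handed in when it is done.

```bash
mkdir -p pics; ls
cat > h.py <<'E'
import numpy as np, cv2
from bench import *
def K(d):
    f=240/np.tan(np.radians(d["fovy"])/2); return f
def ray(d,u,v):
    f=K(d); x=np.array([(u-d["cx"])/f,(v-d["cy"])/f]); s=x.copy()
    for _ in range(20): s=x/(1+d["k1"]*(s@s))
    R=np.array(d["R"]);t=np.array(d["t"]); return -R.T@t, R.T@np.array([s[0],s[1],1])
def atz(d,u,v,z):
    o,r=ray(d,u,v); return o+r*(z-o[2])/r[2]
def proj(d,X):
    c=np.array(d["R"])@np.array(X)+np.array(d["t"]); s=c[:2]/c[2]; s=s*(1+d["k1"]*(s@s)); return s*K(d)+[d["cx"],d["cy"]]
def tri(d1,p1,d2,p2):
    A=np.zeros((3,3));b=np.zeros(3)
    for d,p in((d1,p1),(d2,p2)):
        o,r=ray(d,*p); r/=np.linalg.norm(r); M=np.eye(3)-np.outer(r,r); A+=M;b+=M@o
    return np.linalg.solve(A,b)
def save(d,n): cv2.imwrite("pics/"+n,d["image"][...,::-1])
E
python3 - <<'E'
from h import *
import pickle
for n in("scene","side"):
    d=get_image(n); save(d,n+".png"); pickle.dump(d,open(n+".pkl","wb")); print(n,d["fovy"],d["k1"],np.round(d["R"],2).tolist(),np.round(-np.array(d["R"]).T@d["t"],3))
s=read_state(); print(s["position"],s["tool_rot"],nose_length, s["width"])
E
```

```text
pics
scene 47.991743315890496 -0.126500319389001 [[-0.11, 0.99, 0.0], [0.59, 0.07, -0.8], [-0.8, -0.09, -0.6]] [1.616 0.132 0.944]
side 48.89749080783219 -0.041182684242257295 [[-0.9, -0.44, 0.0], [-0.31, 0.62, -0.73], [0.32, -0.65, -0.69]] [0.041 1.022 1.19 ]
[ 0.17315714 -0.57418839  0.24460199] [ 9.89307527e-01  1.45843293e-01  5.85503162e-05 -5.89154733e-04] 0.014 0.9982223572124875
```

View pics/scene.png

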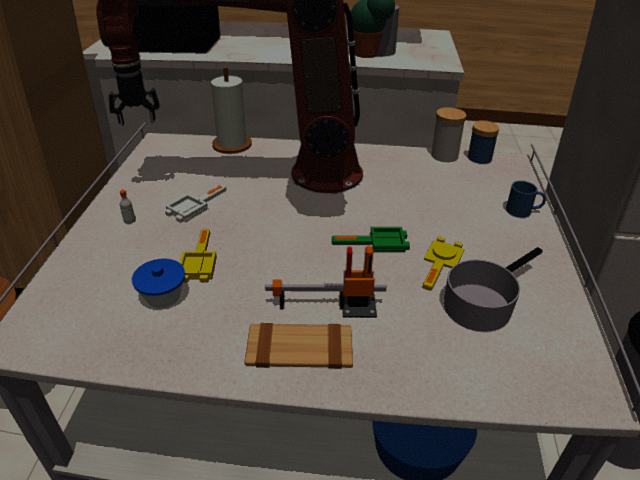

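View pics/side.png

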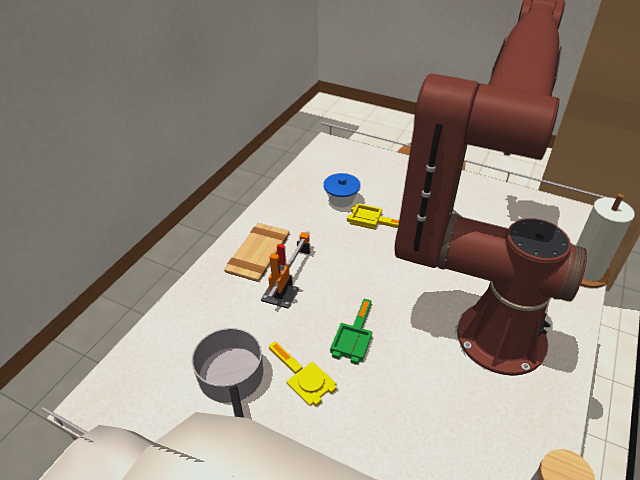

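Look-alikes: yellow leaf with square rim at scene (198,262), yellow disc leaf (443,252), green leaf (390,240) and white leaf (185,207). The first one fits, because it is yellow with a raised rim and no disc. I'll confirm it in an enlarged crop.

Run:
```python
from h import *
import pickle
d=pickle.load(open("scene.pkl","rb")); e=pickle.load(open("side.pkl","rb"))
a=cv2.resize(d["image"][225:325,130:290],(800,500),interpolation=cv2.INTER_CUBIC)
c=cv2.resize(d["image"][240:325,260:400],(800,486),interpolation=cv2.INTER_CUBIC)
cv2.imwrite("pics/c1.png",a[...,::-1]);cv2.imwrite("pics/c2.png",c[...,::-1])
b=cv2.resize(e["image"][190:310,240:400],(800,600),interpolation=cv2.INTER_CUBIC)
cv2.imwrite("pics/c3.png",b[...,::-1])
```

```text
(no output)
```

View pics/c1.png

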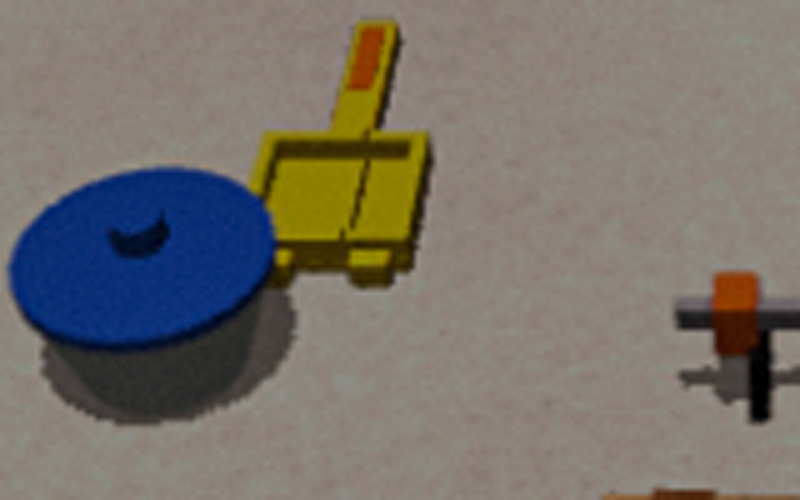

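View pics/c2.png

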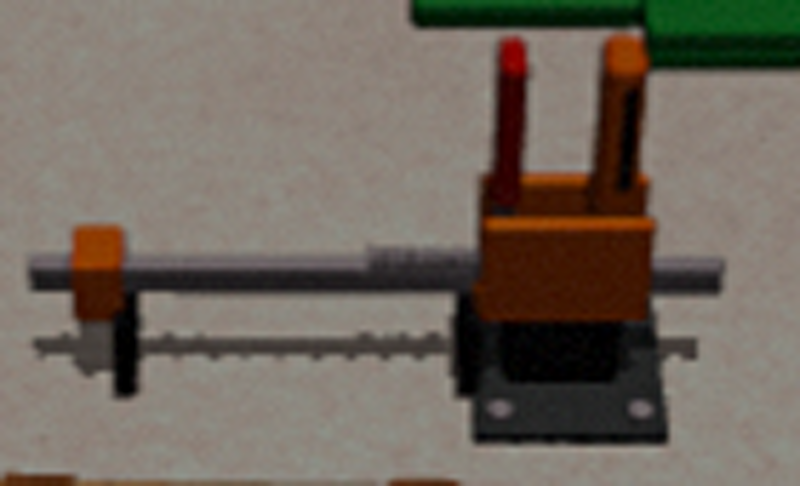

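View pics/c3.png

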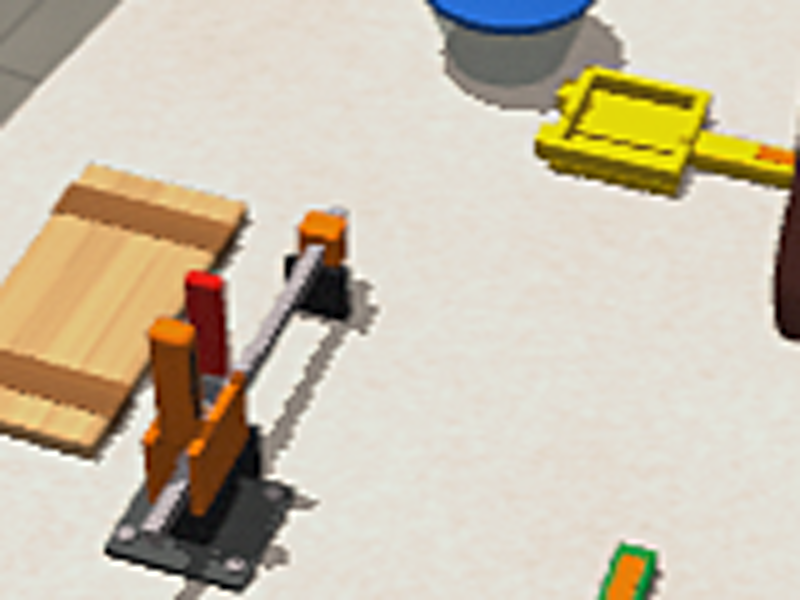

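The crop confirms it. c1 shows the yellow plate with its raised rim and dark line: top corners at (265,133), (430,133) and (412,243), handle end at (378,22). c2 and c3 show the clamp head, foot, jaws, trigger and grip. Next I fit the poses.

Run:
```python
from h import *
import pickle
from scipy.optimize import least_squares as ls
d=pickle.load(open("scene.pkl","rb")); e=pickle.load(open("side.pkl","rb"))
C1=lambda p:(d,((np.array(p)+.5)/5-.5+[130,225]))
C2=lambda p:(d,((np.array(p)+.5)/(800/140)-.5+[260,240]))
C3=lambda p:(e,((np.array(p)+.5)/5-.5+[240,190]))
leaf=[(C1((430,133)),(-46,46,24)),(C1((265,133)),(-46,-46,24)),(C1((412,243)),(46,46,24)),(C1((358,22)),(-161,-13,18)),(C1((398,22)),(-161,13,18)),
(C3((592,68)),(46,-46,24)),(C3((712,92)),(-46,-46,24)),(C3((680,180)),(-46,46,24))]
cl=[(C2((484,222)),(18,0,100)),(C2((652,222)),(18,80,100)),(C2((484,178)),(-18,0,100)),(C2((648,178)),(-18,80,100)),(C2((473,432)),(45,6,8)),(C2((665,432)),(45,90,8)),(C2((458,392)),(22,0,6)),
(C3((290,487)),(-45,6,8)),(C3((238,583)),(-45,90,8)),(C3((107,550)),(45,90,8))]
def fit(pts,x0,bar=[]):
    def W(q,P): c,s=np.cos(q[2]),np.sin(q[2]); P=np.array(P)/1000; return [q[0]+c*P[0]-s*P[1],q[1]+s*P[0]+c*P[1],P[2]]
    def f(q): 
        r=[proj(m[0],W(q,P))-m[1] for m,P in pts]
        r+=[proj(m[0],W(q,(P[0],P[1]+1000*(q[3] if P[1]>0 else q[3]),P[2])))-m[1] for m,P in bar]
        return np.ravel(r)
    r=ls(f,x0,loss="soft_l1"); print(np.round(r.x,4)); print(np.round(f(r.x).reshape(-1,2),1).tolist()); return r.x
print("leaf"); L=fit(leaf,[.6,-.4,0])
print("clamp"); c=fit(cl,[.7,0,0,.01],[(C2((136,395)),(22,-150,6)),(C3((345,318)),(-22,-150,6)),(C3((347,268)),(-22,-150,48)),(C2((722,290)),(5,100,50))])
def toc(p): dx=p[:2]-c[:2]; C,S=np.cos(c[2]),np.sin(c[2]); return np.round([C*dx[0]+S*dx[1],-S*dx[0]+C*dx[1],p[2]],4)
for n,a,b in(("trigtop",(512,45),(207,282)),("griptop",(625,45),(173,328))):
    A,B=C2(a),C3(b); print(n,toc(tri(A[0],A[1],B[0],B[1])))
# positions along clamp y of centers at z 178, x=0 estimate
print("handle",L[:2]-.1*np.array([np.cos(L[2]),np.sin(L[2])]))
for n,u,v,z in(("green handle end",333,240,.02),("green plate bl",374,250,.02),("green br",409,250,.02),("board far-left",250,324,.016),("board right far",350,326,.016),("bowl",158,268,.09),("press handle end",428,285,.02),("pan",482,272,.085)):
    p=atz(d,u,v,z);print(n,np.round(p,3),toc(p))
pickle.dump((L,c),open("fit.pkl","wb"))
```

```text
leaf
[ 0.5441 -0.301   0.1372]
[[0.4, -0.5], [0.3, -0.1], [-0.2, -0.7], [-0.3, -0.8], [0.5, -0.9], [-1.5, -0.9], [-0.3, -0.5], [-0.5, -1.8]]
clamp
[0.6386 0.0909 0.1174 0.0106]
[[-3.1, 0.9], [1.2, 0.9], [-3.8, -1.2], [0.5, -1.3], [0.4, -0.1], [1.3, -0.2], [0.1, 0.9], [1.3, -0.5], [1.0, 0.4], [-0.9, -0.9], [-0.0, 0.3], [0.5, 0.5], [-0.2, 1.0], [-0.6, 0.8]]
trigtop [-0.0038  0.0185  0.1766]
griptop [-0.0018  0.063   0.1793]
handle [ 0.44504306 -0.31470358]
green handle end [0.4   0.054 0.02 ] [-0.2412 -0.0086  0.02  ]
green plate bl [0.432 0.171 0.02 ] [-0.1955  0.1036  0.02  ]
green br [0.421 0.268 0.02 ] [-0.1954  0.2014  0.02  ]
board far-left [ 0.746 -0.114  0.016] [ 0.0828 -0.2157  0.016 ]
board right far [0.725 0.122 0.016] [0.089  0.0207 0.016 ]
bowl [ 0.658 -0.36   0.09 ] [-0.0339 -0.4496  0.09  ]
press handle end [0.562 0.313 0.02 ] [-0.05    0.2296  0.02  ]
pan [0.573 0.438 0.085] [-0.0246  0.3523  0.085 ]
```

```bash
cat >> h.py <<'E'
import pickle
L,c=pickle.load(open("fit.pkl","rb"))
def q(psi): return [np.cos(psi/2),np.sin(psi/2),0,0]
def cw(x,y,z): C,S=np.cos(c[2]),np.sin(c[2]); return [c[0]+C*x-S*y,c[1]+S*x+C*y,z]
def st(m=""): s=read_state(); print(m,round(s["time"],1),np.round(s["position"],4),np.round(s["ft_force"],1),round(s["width"],3),s["finger_force"])
E
python3 - <<'E'
from h import *
u=np.array([np.cos(L[2]),np.sin(L[2])]); h=L[:2]-.1*u
goto([*h,.15],q(L[2])); grip(1.0)
print(servo_line([*h,.019],velocity=.1,max_force=15)); st("down")
grip(0.0,60); st("gripped")
z=.020
b=h-.05*u
servo_line([*b,z],velocity=.12); st("back")
servo_line(cw(-.215,-.06,z),q(c[2]),velocity=.12); st("side")
d=get_image("scene");save(d,"s2.png");e=get_image("side");save(e,"e2.png")
a=cv2.resize(d["image"][200:320,220:420],(800,480),interpolation=cv2.INTER_CUBIC)
cv2.imwrite("pics/s2c.png",a[...,::-1])
E
```

```text
False
down 3.2 [ 0.4454 -0.3151  0.0197] [ 0.8 -0.1  0.6] 1.001 0.0
gripped 3.8 [ 0.4452 -0.315   0.0194] [ 0.1 -0.3  4.1] 0.285 59.79857325553894
back 4.4 [ 0.3955 -0.3215  0.0199] [ 0.6 -1.1 -1.2] 0.281 59.2169988155365
side 7.3 [0.4321 0.0059 0.02  ] [ 0.2 -0.1 -2. ] 0.285 59.20499324798584
```

View pics/s2c.png

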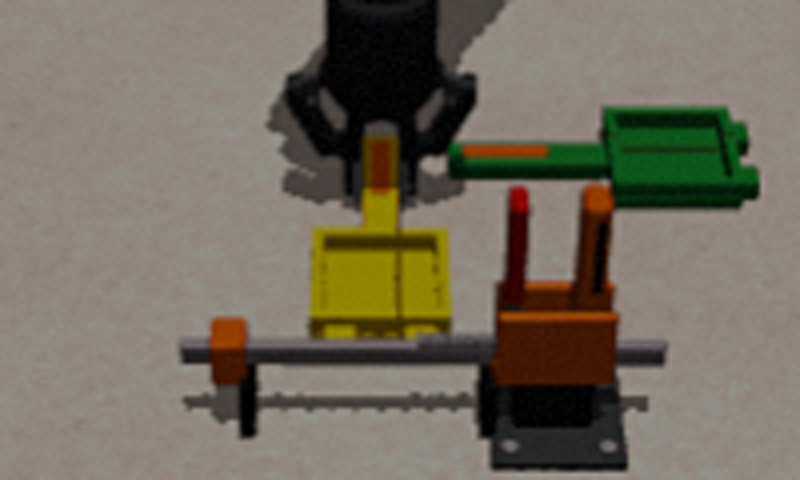

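The leaf is held square (plate about (310–450, 230–330) in the crop) and lines up between the far jaw (255) and the near jaw (480). Now I slide it in and release.

Run:
```python
from h import *
print(servo_line(cw(-.1,-.06,.020),q(c[2]),velocity=.08,max_force=12)); st("in")
servo_line(cw(-.1,-.06,.0185),velocity=.05)
grip(.75); pause(.3); st("open")
servo_line(cw(-.1,-.06,.27),velocity=.25); st("up")
d=get_image("scene");e=get_image("side")
a=cv2.resize(d["image"][220:320,260:400],(560,400),interpolation=cv2.INTER_CUBIC)
b=cv2.resize(e["image"][190:310,240:400],(533,400),interpolation=cv2.INTER_CUBIC)[:, 100:340]
cv2.imwrite("pics/p3.png",np.hstack([a,b])[...,::-1])
for n,f in(("scene",d),("side",e)):
    pickle.dump(f,open(n+"3.pkl","wb"))
    for P in((-46,46,24),(-46,-46,24),(-161,13,18),(-161,-13,18)): print(n,P,np.round(proj(f,cw(P[0]/1e3,P[1]/1e3-.06,P[2]/1e3)),1))
```

```text
False
in 9.0 [0.546  0.0196 0.02  ] [-0.7 -0.8 -1.4] 0.282 59.212446212768555
open 10.0 [0.5463 0.0196 0.0185] [0.1 1.  0.4] 0.752 0.0
up 11.1 [0.5458 0.0197 0.2686] [ 0.1 -0.8  0.3] 0.749 0.0
scene (-46, 46, 24) [333.5 285.2]
scene (-46, -46, 24) [297.3 285.2]
scene (-161, 13, 18) [319.9 258.4]
scene (-161, -13, 18) [310.3 258.4]
side (-46, 46, 24) [301.5 278.4]
side (-46, -46, 24) [312.3 258.4]
side (-161, 13, 18) [341.  281.7]
side (-161, -13, 18) [343.7 275.8]
```

View pics/p3.png

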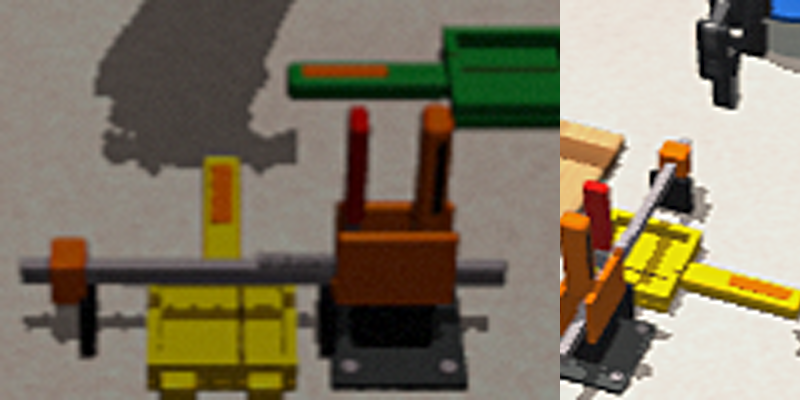

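```bash
cat >> h.py <<'E'
Y=lambda: np.array([-np.sin(c[2]),np.cos(c[2]),0])
def py(): # clamp y of TCP, force along clamp y
    s=read_state(); p=np.array(s["position"])-[c[0],c[1],0]; return round(float(p@Y()),4), round(float(np.array(s["ft_force"])@Y()),1), round(s["time"],1)
ZT=.135
E
python3 - <<'E'
from h import *
grip(1.0,60)
goto(cw(0,.045,.27),q(c[2])); st("above")
print(servo_line(cw(0,.045,ZT),velocity=.15,max_force=10)); st("down"); print(py())
for y in (.052,.056,.060,.064,.068,.072,.076):
    r=servo_line(cw(0,y,ZT),velocity=.04,max_force=14); print(y,r,py())
    if r: break
d=get_image("scene");e=get_image("side")
a=cv2.resize(d["image"][220:320,260:400],(560,400),interpolation=cv2.INTER_CUBIC)
b=cv2.resize(e["image"][190:310,240:400],(533,400),interpolation=cv2.INTER_CUBIC)[:, 100:340]
cv2.imwrite("pics/p4.png",np.hstack([a,b])[...,::-1])
E
```

```text
above 12.2 [0.6333 0.136  0.2695] [ 0.5 -0.5  0.7] 0.999 0.0
False
down 13.3 [0.6339 0.1354 0.1364] [ 0.  -0.6 -0. ] 0.999 0.0
(0.0448, -0.6, 13.3)
0.052 False (0.0524, 0.2, 13.6)
0.056 False (0.0558, -2.4, 13.8)
0.06 False (0.0592, -5.9, 14.1)
0.064 False (0.063, -7.7, 14.3)
0.068 False (0.0669, -6.7, 14.6)
0.072 False (0.0708, -8.0, 14.8)
0.076 False (0.0725, -18.1, 15.1)
```

View pics/p4.png

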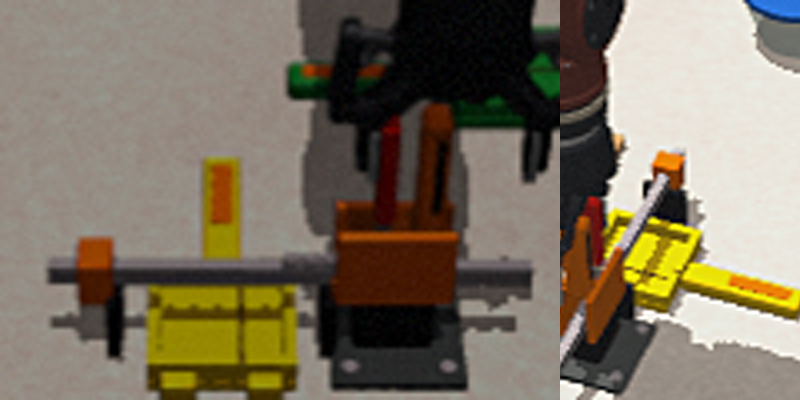

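The far jaw advanced about 17 mm (px 88→115) and the leaf lies undisturbed. The arm is compliant, about 3 N/mm. Next strokes.

Run:
```python
from h import *
for k in range(2):
    servo_line(cw(0,.050,ZT),velocity=.08); pause(.3); print("rel",py())
    for y in (.060,.064,.067,.070,.0715,.073,.0745):
        servo_line(cw(0,y,ZT),velocity=.04,max_force=12); p=py(); print(y,p)
        if p[1]<-13: break
d=get_image("scene")
cv2.imwrite("pics/p5.png",cv2.resize(d["image"][220:320,260:400],(560,400),interpolation=cv2.INTER_CUBIC)[...,::-1])
```

```text
rel (0.0504, 0.0, 16.0)
0.06 (0.0601, -3.3, 16.4)
0.064 (0.0634, -4.9, 16.6)
0.067 (0.0661, -7.8, 16.9)
0.07 (0.069, -6.3, 17.1)
0.0715 (0.0704, -8.0, 17.4)
0.073 (0.0719, -7.5, 17.6)
0.0745 (0.0723, -13.5, 17.9)
rel (0.0504, -1.6, 18.6)
0.06 (0.0601, -2.8, 19.0)
0.064 (0.0633, -5.8, 19.3)
0.067 (0.0659, -7.2, 19.5)
0.07 (0.0687, -8.5, 19.8)
0.0715 (0.0702, -9.4, 20.0)
0.073 (0.0716, -7.0, 20.3)
0.0745 (0.0723, -12.9, 20.5)
```

View pics/p5.png

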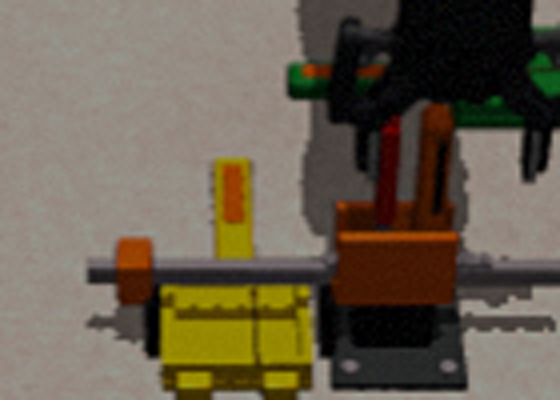

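The far jaw is now pushing the leaf, with about 5 mm left to the near jaw. The next stroke should press it.

Run:
```python
from h import *
servo_line(cw(0,.050,ZT),velocity=.08); pause(.3); print("rel",py())
y=.058
while y<.078:
    servo_line(cw(0,y,ZT),velocity=.03,max_force=14); pause(.1)
    F=np.mean([py()[1] for _ in range(1)]); p=py(); print(round(y,4),p)
    if p[1]<-17: break
    y+=.001
pause(.5)
for _ in range(5): pause(.1); print(py())
st()
d=get_image("scene");e=get_image("side")
a=cv2.resize(d["image"][220:320,260:400],(560,400),interpolation=cv2.INTER_CUBIC)
b=cv2.resize(e["image"][190:310,240:400],(533,400),interpolation=cv2.INTER_CUBIC)[:, 100:340]
cv2.imwrite("pics/p6.png",np.hstack([a,b])[...,::-1])
```

```text
rel (0.0504, 0.4, 21.3)
0.058 (0.058, -2.4, 21.9)
0.059 (0.059, -2.6, 22.2)
0.06 (0.0599, -5.0, 22.6)
0.061 (0.0605, -6.1, 22.9)
0.062 (0.0613, -6.8, 23.2)
0.063 (0.0622, -8.3, 23.6)
0.064 (0.0632, -6.9, 23.9)
0.065 (0.0642, -7.5, 24.3)
0.066 (0.0652, -7.6, 24.6)
0.067 (0.0657, -10.3, 25.0)
0.068 (0.066, -13.8, 25.4)
0.069 (0.0663, -16.7, 25.7)
0.07 (0.0667, -20.5, 26.1)
(0.0667, -20.1, 26.6)
(0.0667, -20.8, 26.8)
(0.0667, -20.1, 26.9)
(0.0667, -20.3, 26.9)
(0.0667, -19.4, 27.1)
 27.1 [0.6309 0.1571 0.1348] [  3.1 -19.2  -2.2] 1.002 10.142017006874084
```

View pics/p6.png

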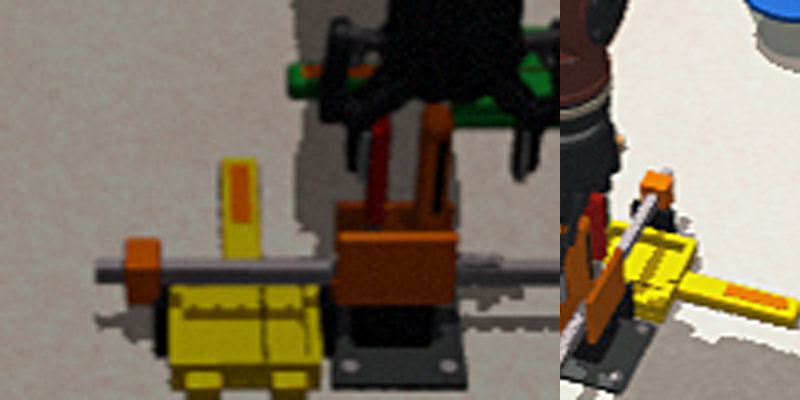

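The leaf is square and flat between both jaws. The trigger is blocked mid-stroke at about 12 mm with a steady 20 N push, which puts roughly 12–16 N on the leaf. I'm handing it in.

```bash
python3 -c "
from h import *
print(py()); print(finish_job())"
```

```text
(0.0667, -20.5, 27.1)
the job is handed in; nothing more can be done
None
```

I handed the job in at 27 s: the glued leaf lies flat and square between the jaws, and the trigger is held with about 20 N, an estimated 12–16 N on the leaf; the judge's verdict was not shown.

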